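Finger check of the sprung rail on the acrylic phantom

ROBOT

A 7-joint arm with a two-finger parallel gripper is mounted at the origin on the work surface. World frame = base frame: x ahead of the robot, y to its left, z up, the work surface at z = 0. Lengths are in m, angles in rad, forces in N, time in s.
With the tool pointing down it reaches from about 0.425 to 1.025 m from the base axis. Payload 9.4 kg.
Tool frame: the origin (TCP) lies between the finger pads, 19 mm behind the fingertips; this is the grasp point; z points along the fingers, y is the line along which they close (so a half turn about z gives the same grasp; the last joint's range is limited). The gripper opens to 93 mm and grips with 3 to 60 N. Pads are 15 mm wide; open, the fingers measure 128 mm over their backs; the gripper's body (75 mm by 188 mm) begins 65 mm behind the grasp point.
Start: joints at [-1.263, 0.599, -0.003, 1.599, 0.002, 0.943, -0.08], TCP at [0.272, 0.672, 0.237] pointing down, gripper open.
Joint ranges: [-2.57, 2.57], [-0.35, 1.97], [-1.29, 1.29], [0.11, 2.56], [-1.05, 4.19], [0.11, 1.86], [-2.63, 2.63]. Speed limits (rad/s): [2.22, 2.22, 3.01, 3.01, 3.14, 3.14, 3.14].

INTERFACE

Orientations are given as a 3x3 rotation matrix whose columns are the frame's x, y, z axes.
In Python, from rig import robot, optics gives the robot as it stands.
- The arm moves only by the shell command python3 -m crank 'ROWS'. ROWS is JSON, a list of rows, each a list of 3 entries, a list of its own where there are three numbers: the finger opening in m, from 0 to 0.093, then the shift along the tool's x, y, z in m, then the turn, a rotation vector about the tool's x, y, z in degrees. A call has 1 to 12 rows; each row is the pose to reach, as a shift and turn from the pose commanded when the call began, along the tool's axes at that moment; what a row does not reach only later rows make up. A row lasts 1/10 s, in which the tool goes at most 50 mm and 8.59 degrees, less where a joint would pass 70% of its speed; a pose out of reach is approached as far as the arm can. A call with a gripper value outside its range is refused whole. The fingers move at their own pace and stop on an object; the grip force is fixed at half the most. Time passes only in rows, so rows that repeat a pose let the fingers close. It gives the time, the measured TCP pose, the force, the opening and the grip force at its end, in the units of the state.
- robot.read_state(): the state, without advancing time (a new reading comes with each control period).
- optics.capture(name): name is "side" or "top" or "wrist"; returns a dict with "img" (400x640x3 uint8, red, green, blue), "depth" (400x640 float32, m along the optical axis (not along the pixel's ray), 0 where there is no reading), "vertical_fov" (degrees; the focal length in pixels is half the picture's height over the tangent of half this angle, whatever the lens; pixels are square), "cx", "cy" (the principal point, pixels), "extrinsics" (4x4, takes a point from world to camera coordinates). Camera axes: x right, y down, z forward; pixel columns grow to the right and rows downward; lengths in m; the calibration is good to about 2 mm. A picture is of the moment at which its call begins.
- robot.hand_in(): hands the job in; it is judged then, once.
Trained networks look in a picture, given as the dict that the camera call returned (one of the last four; its "shot" number tells which), for a name from the list of things; names that differ only in an ending like _2 or _b are one class to them, and where a whole thing is asked for, a point or a joint stands for the part that bears it (a point fixed in the world has none). Each returns a list of dicts, best first, with "p" (0 to 1); they miss things now and then, are a little off and sometimes report something else, mostly with a low value. They report only what shows in the picture. A call takes as long as a camera call.
- optics.trace(target, picture): "region" (400x640 bool, what is visible of it) and "centre" ([column, row] in pixels, amid what is visible of it).
- optics.place_of(target, picture): "centre" ([column, row] in pixels: a listed point, or the origin of a listed thing).
The state is a dict: "time": time; "joint_positions": joint angles; "qvel": joint speeds; "joint_torque": joint torques, N m; "position": TCP position; "eef_rot": TCP orientation; "contact_force": force on the tool from outside, world axes, zero at the start; "wrist_torque": the same for the moment, N m; "gripper_width": finger opening in m; "gripper_force": force on a finger pad.
Only numpy, scipy, OpenCV 4.12 (cv2) and the standard library are available. Lean on these libraries where they do the work, as an engineer would, in place of code of your own. Each camera call takes 0.05 s, during which the arm holds its last target. There are 200 camera calls.

TASK

Check that the sprung yellow rail on the lid of the clear phantom gives along its whole length: with the closed fingertips on top of it, trace the rail from its green end to its red end, pressing it down lightly (about 6 mm, never to its stop) at the green end, at each black line in turn and at the red end. Finish with the fingertips still resting on the red end, holding the rail lightly pressed down. Leave the loose plugs, the jar and the screwdriver where they are.

Things in the scene. Friction and masses are not known exactly. Their poses are not given: they have to be found in the camera images.
- phantom: Clear acrylic drum, 300 mm across, fixed on the bench at any yaw; origin at the centre of its underside, z up; its flat lid's top is 132 mm higher. The sprung rail on the lid is an arc of 95 mm radius about the drum's axis, from -75 degrees off the drum's x axis (green end) through 0 (middle black line) to +75 degrees (red end): anticlockwise from above. Lid screws, 3 mm high, lie outside it.
- rail (a joint): How far the yellow nylon rail is pressed down, in m: 0 up, 0.014 at its stop; lightly pressed means 0.002 to 0.011. The rail is 14 mm wide, 8 mm high, its flat top 26 mm above the lid when up; it goes down level wherever it is pressed and springs back. It takes about 1.5 N to start, 4 N at 6 mm, 7 N at the stop.
- mark0 (a point): Centre of the green end of the rail, on the rail's top surface (it goes down with the rail). The rail's end is painted green for about 21 mm. Neighbouring marks are 41 mm apart along the arc; the point between the fingertips (TCP) should be over the mark, within 16 mm horizontally, while the rail is pressed there.
- mark1 (a point): Centre of the 1st black line of the rail, on the rail's top surface (it goes down with the rail). A 4 mm wide black line across the rail. Neighbouring marks are 41 mm apart along the arc; the point between the fingertips (TCP) should be over the mark, within 16 mm horizontally, while the rail is pressed there.
- mark2 (a point): Centre of the 2nd black line of the rail, on the rail's top surface (it goes down with the rail). A 4 mm wide black line across the rail. Neighbouring marks are 41 mm apart along the arc; the point between the fingertips (TCP) should be over the mark, within 16 mm horizontally, while the rail is pressed there.
- mark3 (a point): Centre of the 3rd black line of the rail, on the rail's top surface (it goes down with the rail). A 4 mm wide black line across the rail. Neighbouring marks are 41 mm apart along the arc; the point between the fingertips (TCP) should be over the mark, within 16 mm horizontally, while the rail is pressed there.
- mark4 (a point): Centre of the 4th black line of the rail, on the rail's top surface (it goes down with the rail). A 4 mm wide black line across the rail. Neighbouring marks are 41 mm apart along the arc; the point between the fingertips (TCP) should be over the mark, within 16 mm horizontally, while the rail is pressed there.
- mark5 (a point): Centre of the 5th black line of the rail, on the rail's top surface (it goes down with the rail). A 4 mm wide black line across the rail. Neighbouring marks are 41 mm apart along the arc; the point between the fingertips (TCP) should be over the mark, within 16 mm horizontally, while the rail is pressed there.
- mark6 (a point): Centre of the red end of the rail, on the rail's top surface (it goes down with the rail). The rail's end is painted red for about 21 mm. Neighbouring marks are 41 mm apart along the arc; the point between the fingertips (TCP) should be over the mark, within 16 mm horizontally, while the rail is pressed there.
- plug_a: Loose white nylon plug standing on the lid inside the rail's arc, 31 mm across and 34 mm high, 30 g; origin at the centre of its underside. To be left alone.
- plug_b: Loose white nylon plug like plug_a, standing on the lid away from the rail. To be left alone.
- jar: Amber jar, 64 mm across and 85 mm high, on the bench beside the drum; origin at the centre of its underside. To be left alone.
- driver: Screwdriver lying on the bench beside the drum. To be left alone.

How it is judged:
On the way, in this order (a step that is already met when the one before it is completed fails the run):
1. the fingertips press the rail lightly at the green end (horizontal distance between the grasp point and mark0 below 0.016 m and value of joint rail between 0.002 and 0.011 m and contact force between the fingers and phantom above 0.3 N), for 0.1 s.
2. the fingertips press the rail lightly at the 1st black line (horizontal distance between the grasp point and mark1 below 0.016 m and value of joint rail between 0.002 and 0.011 m and contact force between the fingers and phantom above 0.3 N), for 0.1 s.
3. the fingertips press the rail lightly at the 2nd black line (horizontal distance between the grasp point and mark2 below 0.016 m and value of joint rail between 0.002 and 0.011 m and contact force between the fingers and phantom above 0.3 N), for 0.1 s.
4. the fingertips press the rail lightly at the 3rd black line (horizontal distance between the grasp point and mark3 below 0.016 m and value of joint rail between 0.002 and 0.011 m and contact force between the fingers and phantom above 0.3 N), for 0.1 s.
5. the fingertips press the rail lightly at the 4th black line (horizontal distance between the grasp point and mark4 below 0.016 m and value of joint rail between 0.002 and 0.011 m and contact force between the fingers and phantom above 0.3 N), for 0.1 s.
6. the fingertips press the rail lightly at the 5th black line (horizontal distance between the grasp point and mark5 below 0.016 m and value of joint rail between 0.002 and 0.011 m and contact force between the fingers and phantom above 0.3 N), for 0.1 s.
7. the fingertips press the rail lightly at the red end (horizontal distance between the grasp point and mark6 below 0.016 m and value of joint rail between 0.002 and 0.011 m and contact force between the fingers and phantom above 0.3 N), for 0.1 s.
At the end, for the whole second after the job is handed in: The closed fingertips (TCP within 16 mm horizontally) rest on the red end of the rail with more than 0.3 N and hold it still, pressed down by 2 to 11 mm; the plugs, the jar and the screwdriver are within 12 mm of where they stood (all of step 7 and velocity of joint rail between -0.01 and 0.01 m/s and distance of each of plug_a, plug_b, jar, driver from where it was at the start of the episode below 0.012 m); the arm keeps its last pose, push and grip.
It fails at once if the rail is pressed down to its stop (beyond 12.5 mm) (value of joint rail above 0.0125 m).
It fails at once if the plug inside the arc is lifted, tipped or moved by more than 12 mm (distance of plug_a from where it was at the start of the episode above 0.012 m or angle between plug_a's own z axis and vertical above 0.3 rad).
It fails at once if the other plug is lifted, tipped or moved by more than 12 mm (distance of plug_b from where it was at the start of the episode above 0.012 m or angle between plug_b's own z axis and vertical above 0.3 rad).
It fails at once if the jar is lifted, tipped or moved by more than 12 mm (distance of jar from where it was at the start of the episode above 0.012 m or angle between jar's own z axis and vertical above 0.3 rad).
It fails at once if the screwdriver is lifted, tipped or moved by more than 12 mm (distance of driver from where it was at the start of the episode above 0.012 m).
It also fails if it takes over 51 s, if anything falls off the work surface, if the arm or the gripper's body presses on something with over 40 N, if the wrist force passes 120 N, or if a joint passes its speed limit or range.

## Working session

There is one attempt and no reset: what is moved stays moved. The work goes in short steps, Python scripts to look and compute and a shell command to move; the robot and the scene stay as the last step left them, time stands still between calls to the robot, and variables do not carry over. Pictures are saved under pics/ and viewed, at most 10 in all, crops included, and the job is handed in when it is done.

```bash
mkdir -p pics; ls
cat > h.py <<'E'
import numpy as np, cv2
from rig import robot, optics
def ray(pic,uv):
    f=200/np.tan(np.radians(pic["vertical_fov"])/2); E=np.array(pic["extrinsics"]); R,t=E[:3,:3],E[:3,3]
    d=R.T@np.array([(uv[0]-pic["cx"])/f,(uv[1]-pic["cy"])/f,1]); return -R.T@t,d
def at_z(pic,uv,z):
    o,d=ray(pic,uv); return o+d*(z-o[2])/d[2]
def at_depth(pic,uv):
    o,d=ray(pic,uv); return o+d*pic["depth"][int(uv[1]),int(uv[0])]
E
python3 - <<'E'
from h import *
s=robot.read_state()
print({k:np.round(v,3).tolist() for k,v in s.items()})
for n in ["top","side"]:
    p=optics.capture(n); cv2.imwrite(f"pics/{n}0.png",p["img"][:,:,::-1])
    E=np.array(p["extrinsics"]);print(n,"cam at",-E[:3,:3].T@E[:3,3])
    for m in ["phantom"]+[f"mark{i}" for i in range(7)]+["plug_a","jar","driver"]:
        z=0 if m in("phantom","jar","driver") else .132 if m[:4]=="plug" else .158
        for r in optics.place_of(m,p)[:2]:
            print(m,round(r["p"],2),np.round(r["centre"],0),at_z(p,r["centre"],z).round(3),at_depth(p,r["centre"]).round(3))
E
```

```text
pics
{'time': 0.0, 'joint_positions': [-1.263, 0.6, -0.003, 1.6, 0.002, 0.943, -0.08], 'qvel': [0.0, -0.001, 0.001, -0.002, 0.001, -0.002, -0.001], 'joint_torque': [-0.001, -76.506, 1.497, -25.236, -0.052, 0.017, 0.0], 'position': [0.272, 0.672, 0.237], 'eef_rot': [[-0.927, 0.375, -0.0], [0.375, 0.927, -0.001], [-0.0, -0.002, -1.0]], 'contact_force': [-0.327, 0.761, -0.061], 'wrist_torque': [-0.016, -0.016, 0.002], 'gripper_force': 0.0, 'gripper_width': 0.093}
top cam at [ 0.37325375 -0.01183591  1.12517155]
phantom 0.59 [328. 210.] [0.562 0.006 0.   ] [0.534 0.003 0.167]
mark0 0.91 [359. 215.] [ 0.525 -0.076  0.158] [ 0.526 -0.076  0.155]
mark0 0.86 [336. 168.] [ 0.647 -0.015  0.158] [ 0.648 -0.015  0.156]
mark1 0.91 [359. 215.] [ 0.525 -0.076  0.158] [ 0.526 -0.076  0.155]
mark1 0.86 [336. 168.] [ 0.647 -0.015  0.158] [ 0.648 -0.015  0.156]
mark2 0.91 [359. 215.] [ 0.525 -0.076  0.158] [ 0.526 -0.076  0.155]
mark2 0.86 [336. 168.] [ 0.647 -0.015  0.158] [ 0.648 -0.015  0.156]
mark3 0.91 [359. 215.] [ 0.525 -0.076  0.158] [ 0.526 -0.076  0.155]
mark3 0.86 [336. 168.] [ 0.647 -0.015 
[... 1416 characters left out ...]
58] [ 0.539 -0.364 -0.003]
mark4 0.76 [330. 163.] [ 0.553 -0.083  0.158] [ 0.553 -0.083  0.158]
mark5 0.82 [347. 165.] [ 0.511 -0.084  0.158] [ 0.539 -0.364 -0.003]
mark5 0.76 [330. 163.] [ 0.553 -0.083  0.158] [ 0.553 -0.083  0.158]
mark6 0.82 [347. 165.] [ 0.511 -0.084  0.158] [ 0.539 -0.364 -0.003]
mark6 0.76 [330. 163.] [ 0.553 -0.083  0.158] [ 0.553 -0.083  0.158]
plug_a 0.72 [312. 211.] [0.565 0.093 0.132] [0.563 0.099 0.137]
plug_a 0.62 [325. 193.] [0.55  0.015 0.132] [0.548 0.024 0.139]
jar 0.58 [228. 378.] [0.65  0.425 0.   ] [0.632 0.454 0.052]
driver 0.78 [354. 147.] [ 0.529 -0.491  0.   ] [ 0.53  -0.497 -0.003]
driver 0.26 [330. 162.] [ 0.597 -0.365  0.   ] [ 0.556 -0.091  0.156]
```

```bash
cat > m.py <<'E'
from h import *
from scipy.optimize import least_squares
p=optics.capture("top"); hsv=cv2.cvtColor(p["img"],cv2.COLOR_RGB2HSV)
def blob(lo,hi):
    m=cv2.inRange(hsv,lo,hi); return m
def pts(m): 
    v,u=np.nonzero(m); P=np.array([at_z(p,(a,b),.158) for a,b in zip(u,v)])
    D=np.array([at_depth(p,(a,b)) for a,b in zip(u,v)])
    ok=(abs(D[:,2]-.157)<.012); return P[ok],np.c_[u,v][ok]
Y,uy=pts(blob((22,110,90),(35,255,255)))
G,ug=pts(blob((45,90,50),(85,255,255)))
R,ur=pts(blob((0,120,60),(8,255,255))|blob((172,120,60),(180,255,255)))
for n,a,u in(("Y",Y,uy),("G",G,ug),("R",R,ur)): print(n,len(a),a.mean(0).round(3) if len(a) else 0,u.mean(0).round(0) if len(a) else 0, a.std(0).round(3))
A=np.r_[Y,G,R]
f=least_squares(lambda c:np.hypot(A[:,0]-c[0],A[:,1]-c[1])-.095,A[:,:2].mean(0),loss="soft_l1",f_scale=.004)
f2=least_squares(lambda c:np.hypot(A[:,0]-c[0],A[:,1]-c[1])-c[2],[*f.x,.095],loss="soft_l1",f_scale=.004)
c=f.x; g,r=[np.degrees(np.arctan2(q.mean(0)[1]-c[1],q.mean(0)[0]-c[0])) for q in(G,R)]
print("c",c.round(4),"free",f2.x.round(4),"green ang",g.round(1),"red ang",r.round(1))
x=p["img"][100:300,220:460]; cv2.imwrite("pics/topcrop.png",cv2.resize(x[:,:,::-1],None,fx=3.3,fy=3,interpolation=cv2.INTER_CUBIC)[:600,:800])
cv2.imwrite("pics/both.png",np.hstack([cv2.resize(cv2.imread("pics/%s0.png"%n),(400,250)) for n in("top","side")]))
E
python3 m.py
```

```text
Y 381 [ 0.556 -0.064  0.158] [354. 203.] [0.055 0.018 0.   ]
G 33 [ 0.463 -0.019  0.158] [336. 238.] [0.004 0.005 0.   ]
R 25 [ 0.644 -0.016  0.158] [336. 170.] [0.003 0.004 0.   ]
c [0.5529 0.0109] free [0.5529 0.0103 0.0945] green ang -161.4 red ang -16.2
```

View pics/topcrop.png

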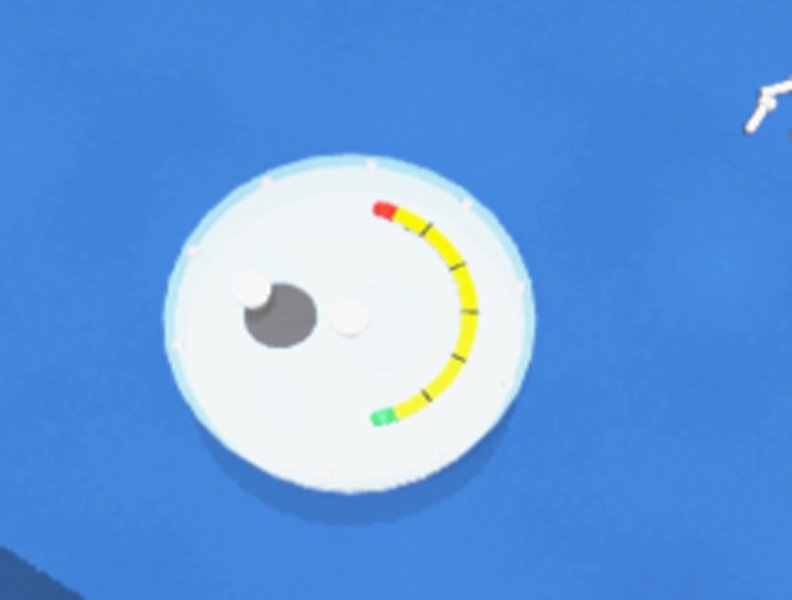

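View pics/both.png

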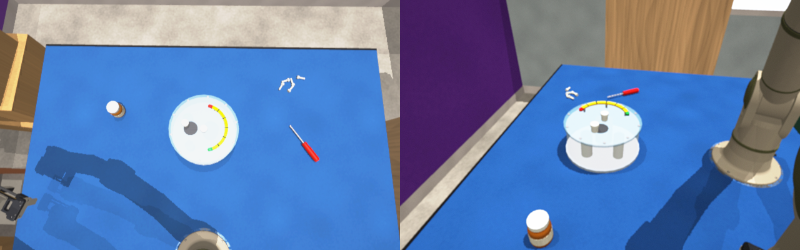

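The top crop shows the rail bowing to the right (−y). The green end is at crop (384,417), nearest the robot, and the red end is at (385,210). The middle line is at (470,311), one plug is near the drum centre at (348,318), and the other is at (250,290). The combined view shows the jar and screwdriver well away from the path. The fitted radius of 94.5 mm and the end angles agree with a yaw of about −88.8°.

```bash
cat > d.py <<'E'
from rig import robot; import numpy as np
s=robot.read_state(); R=np.array(s["eef_rot"]); P=np.array(s["position"])
c=np.array([.5529,.0109]); M=[[*(c+.095*np.array([np.cos(a),np.sin(a)])),.171] for a in np.radians(-88.8+np.arange(-75,76,25))]
print("t",s["time"],"pos",P.round(4),"F",np.round(s["contact_force"],2),"w",s["gripper_width"],"z axis",R[:,2].round(3),"q",np.round(s["joint_positions"],2))
for n,w in [("via",[.45,.35,.237]),("above0",M[0][:2]+[.237])]+[(f"m{i}",m) for i,m in enumerate(M)]:
    print(n,np.round(w,4),"tool shift mm",(1e3*R.T@(np.array(w)-P)).round(1))
E
python3 d.py
```

```text
t 1.25 pos [0.2721 0.672  0.2374] F [-0.22  0.6  -0.05] w 0.09276457763853117 z axis [ 0. -0. -1.] q [-1.26  0.6  -0.    1.6   0.    0.94 -0.08]
via [0.45  0.35  0.237] tool shift mm [-285.7 -231.7    0.5]
above0 [ 0.4617 -0.0156  0.237 ] tool shift mm [-4.338e+02 -5.662e+02  5.000e-01]
m0 [ 0.4617 -0.0156  0.171 ] tool shift mm [-433.8 -566.2   66.5]
m1 [ 0.4814 -0.0517  0.171 ] tool shift mm [-465.6 -592.2   66.5]
m2 [ 0.5146 -0.076   0.171 ] tool shift mm [-505.5 -602.3   66.5]
m3 [ 0.5549 -0.0841  0.171 ] tool shift mm [-545.9 -594.6   66.5]
m4 [ 0.5948 -0.0743  0.171 ] tool shift mm [-579.2 -570.6   66.5]
m5 [ 0.6269 -0.0486  0.171 ] tool shift mm [-599.3 -534.7   66.5]
m6 [ 0.6452 -0.0118  0.171 ] tool shift mm [-602.4 -493.7   66.5]
```

```bash
python3 -m crank '[[0,[-40,-33,0],[0,0,0]],[0,[-0.036,-0.029,0],[0,0,0]]]' | head -c 600; python3 d.py | head -1
```

```text
time: 1.45
position: [0.2995, 0.6259, 0.2374]
eef_rot: [[-0.925, 0.381, 0.003], [0.381, 0.925, -0.004], [-0.004, -0.003, -1.0]]
contact_force: [1.0, -0.5, -0.3]
gripper_width: 0.0816
gripper_force: 0.0
t 1.45 pos [0.2995 0.6259 0.2374] F [ 0.98 -0.46 -0.34] w 0.08157055998840687 z axis [ 0.003 -0.004 -1.   ] q [-1.21  0.56  0.    1.67  0.    0.91 -0.03]
```

One slip there: I typed the first row in mm instead of m. The 50 mm per-row limit capped it, and it was in the intended direction, so no harm was done. I'll continue in metres.

```bash
python3 -m crank '[[0,[-0.04,-0.03,0],[0,0,0]],[0,[-0.08,-0.06,0],[0,0,0]],[0,[-0.12,-0.09,0],[0,0,0]],[0,[-0.16,-0.13,0],[0,0,0]],[0,[-0.20,-0.16,0],[0,0,0]],[0,[-0.24,-0.19,0],[0,0,0]],[0,[-0.25,-0.20,0],[0,0,0]],[0,[-0.25,-0.20,0],[0,0,0]]]'; python3 d.py | head -3
```

```text
time: 2.25
position: [0.4535, 0.3483, 0.2378]
eef_rot: [[-0.924, 0.381, 0.001], [0.381, 0.924, -0.001], [-0.001, -0.001, -1.0]]
contact_force: [-0.4, 0.0, -0.0]
gripper_width: 0.0176
gripper_force: 0.0
t 2.25 pos [0.4535 0.3483 0.2378] F [-0.39  0.02 -0.04] w 0.017603004272497766 z axis [ 0.001 -0.001 -1.   ] q [-0.76  0.42  0.    1.96  0.    0.77  0.42]
via [0.45  0.35  0.237] tool shift mm [3.9 0.2 0.8]
above0 [ 0.4617 -0.0156  0.237 ] tool shift mm [-146.3 -333.3    1.3]
```

```bash
python3 -m crank '[[0,[-0.018,-0.041,0],[0,0,0]],[0,[-0.036,-0.082,0],[0,0,0]],[0,[-0.054,-0.123,0],[0,0,0]],[0,[-0.072,-0.164,0],[0,0,0]],[0,[-0.09,-0.205,0],[0,0,0]],[0,[-0.108,-0.246,0],[0,0,0]],[0,[-0.126,-0.287,0],[0,0,0]],[0,[-0.14,-0.32,0.01],[0,0,0]],[0,[-0.146,-0.333,0.02],[0,0,0]],[0,[-0.146,-0.333,0.03],[0,0,0]],[0,[-0.146,-0.333,0.035],[0,0,0]],[0,[-0.146,-0.333,0.035],[0,0,0]]]'; python3 d.py | sed -n '1p;4p'
python3 m.py
python3 - <<'E'
import sys;sys.path.insert(0,'.')
from h import *
a=[]
for n in("top","side","wrist"):
    p=optics.capture(n); a.append(p["img"][:,:,::-1])
a[0]=a[0][120:320,240:480];a[1]=a[1][80:280,200:440]
cv2.imwrite("pics/above.png",np.hstack([cv2.resize(x,(400,333)) for x in a[:2]]))
E
```

```text
time: 3.45
position: [0.4615, -0.0093, 0.2018]
eef_rot: [[-0.928, 0.373, -0.001], [0.373, 0.928, 0.0], [0.001, -0.0, -1.0]]
contact_force: [-0.0, 0.0, 0.0]
gripper_width: 0.0006
gripper_force: 0.0
t 3.45 pos [ 0.4615 -0.0093  0.2018] F [-0.01  0.04  0.  ] w 0.0006355227197639485 z axis [-0.001  0.    -1.   ] q [-0.14  0.34  0.05  2.22 -0.03  0.58  1.12]
m0 [ 0.4617 -0.0156  0.171 ] tool shift mm [-2.5 -5.8 30.8]Traceback (most recent call last):
  File "m.py", line 11, in <module>
    G,ug=pts(blob((45,90,50),(85,255,255)))
         ~~~^^^^^^^^^^^^^^^^^^^^^^^^^^^^^^^
  File "m.py", line 9, in pts
    ok=(abs(D[:,2]-.157)<.012); return P[ok],np.c_[u,v][ok]
            ~^^^^^
IndexError: too many indices for array: array is 1-dimensional, but 2 were indexed
```

View pics/above.png

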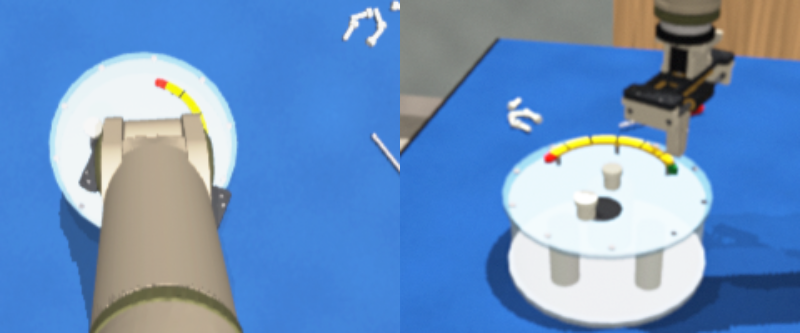

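The side view shows the closed fingertips just above the green end at (672,168), clear of both plugs. Next I correct the position and descend to just above contact.

```bash
python3 d.py | sed -n '1p;4p'; python3 -m crank '[[0,[-0.002,-0.005,0.005],[0,0,0]],[0,[-0.002,-0.005,0.012],[0,0,0]],[0,[-0.002,-0.005,0.018],[0,0,0]],[0,[-0.002,-0.005,0.022],[0,0,0]],[0,[-0.002,-0.005,0.022],[0,0,0]]]'; python3 d.py | sed -n '1p;4p'
```

```text
t 3.65 pos [ 0.4619 -0.01    0.2027] F [-0.09 -0.16  0.12] w 0.0007090664688047378 z axis [ 0.  0. -1.] q [-0.14  0.34  0.05  2.22 -0.03  0.58  1.12]
m0 [ 0.4617 -0.0156  0.171 ] tool shift mm [-1.9 -5.2 31.7]
time: 4.15
position: [0.4612, -0.0165, 0.1797]
eef_rot: [[-0.927, 0.375, -0.001], [0.375, 0.927, -0.0], [0.001, -0.001, -1.0]]
contact_force: [-0.4, -0.1, 0.1]
gripper_width: 0.0005
gripper_force: 0.0
t 4.15 pos [ 0.4612 -0.0165  0.1797] F [-0.4  -0.06  0.1 ] w 0.0005272072857635239 z axis [-0.001 -0.    -1.   ] q [-0.12  0.38  0.04  2.25 -0.03  0.52  1.14]
m0 [ 0.4617 -0.0156  0.171 ] tool shift mm [-0.1  1.   8.7]
```

```bash
for i in 1; do python3 -m crank '[[0,[0,0,0.0025],[0,0,0]],[0,[0,0,0.005],[0,0,0]],[0,[0,0,0.006],[0,0,0]],[0,[0,0,0.006],[0,0,0]]]'; done; python3 d.py | sed -n '1p;4,10p'
```

```text
time: 4.55
position: [0.4617, -0.0164, 0.1745]
eef_rot: [[-0.927, 0.375, 0.0], [0.375, 0.927, -0.0], [-0.0, 0.0, -1.0]]
contact_force: [-0.2, 0.3, 2.2]
gripper_width: 0.0005
gripper_force: 1.2
t 4.55 pos [ 0.4617 -0.0164  0.1745] F [-0.23  0.32  2.23] w 0.0005022123609283618 z axis [ 0. -0. -1.] q [-0.12  0.39  0.04  2.25 -0.03  0.5   1.14]
m0 [ 0.4617 -0.0156  0.171 ] tool shift mm [0.3 0.8 3.5]
m1 [ 0.4814 -0.0517  0.171 ] tool shift mm [-31.5 -25.3   3.5]
m2 [ 0.5146 -0.076   0.171 ] tool shift mm [-71.4 -35.4   3.5]
m3 [ 0.5549 -0.0841  0.171 ] tool shift mm [-111.8  -27.7    3.5]
m4 [ 0.5948 -0.0743  0.171 ] tool shift mm [-145.1   -3.7    3.5]
m5 [ 0.6269 -0.0486  0.171 ] tool shift mm [-165.2   32.2    3.5]
m6 [ 0.6452 -0.0118  0.171 ] tool shift mm [-168.3   73.2    3.5]
```

```bash
python3 -m crank '[[0,[0,0.001,0.002],[0,0,0]],[0,[0,0.001,0.0035],[0,0,0]],[0,[0,0.001,0.0035],[0,0,0]],[0,[0,0.001,0.0035],[0,0,0]]]'; python3 d.py | sed -n '1p;4,10p'
```

```text
time: 4.95
position: [0.462, -0.0157, 0.1709]
eef_rot: [[-0.927, 0.376, -0.0], [0.376, 0.927, -0.0], [-0.0, -0.0, -1.0]]
contact_force: [0.1, -3.0, 4.4]
gripper_width: 0.0002
gripper_force: 1.9
t 4.95 pos [ 0.462  -0.0157  0.1709] F [ 0.06 -2.99  4.42] w 0.000233002211269157 z axis [-0. -0. -1.] q [-0.12  0.4   0.04  2.25 -0.03  0.49  1.13]
m0 [ 0.4617 -0.0156  0.171 ] tool shift mm [ 0.3  0.  -0.1]
m1 [ 0.4814 -0.0517  0.171 ] tool shift mm [-31.5 -26.   -0. ]
m2 [ 0.5146 -0.076   0.171 ] tool shift mm [-71.4 -36.1  -0. ]
m3 [ 0.5549 -0.0841  0.171 ] tool shift mm [-111.8  -28.4   -0. ]
m4 [ 0.5948 -0.0743  0.171 ] tool shift mm [-145.2   -4.4   -0. ]
m5 [ 0.6269 -0.0486  0.171 ] tool shift mm [-1.653e+02  3.150e+01 -1.000e-01]
m6 [ 0.6452 -0.0118  0.171 ] tool shift mm [-1.683e+02  7.250e+01 -1.000e-01]
```

```bash
python3 -m crank '[[0,[-0.005,-0.006,0],[0,0,0]],[0,[-0.012,-0.012,0],[0,0,0]],[0,[-0.019,-0.018,0],[0,0,0]],[0,[-0.026,-0.022,0],[0,0,0]],[0,[-0.0315,-0.026,0],[0,0,0]],[0,[-0.0315,-0.026,0],[0,0,0]],[0,[-0.0315,-0.026,0],[0,0,0]],[0,[-0.0315,-0.026,0],[0,0,0]]]'; python3 d.py | sed -n '1p;5,10p'
python3 - <<'E'
from h import *
a=[optics.capture(n)["img"][:,:,::-1] for n in("side","wrist")]
cv2.imwrite("pics/m1.png",np.hstack([cv2.resize(a[0][90:250,240:440],(400,320)),cv2.resize(a[1],(400,320))]))
E
```

```text
time: 5.75
position: [0.4819, -0.0519, 0.1711]
eef_rot: [[-0.927, 0.376, 0.001], [0.376, 0.927, -0.001], [-0.001, 0.0, -1.0]]
contact_force: [0.0, -1.9, 3.0]
gripper_width: 0.0006
gripper_force: 1.9
t 5.75 pos [ 0.4819 -0.0519  0.1711] F [ 0.02 -1.85  3.03] w 0.0005978926284124319 z axis [ 0.001 -0.001 -1.   ] q [-0.04  0.42  0.04  2.21 -0.03  0.52  1.21]
m1 [ 0.4814 -0.0517  0.171 ] tool shift mm [0.6 0.  0.1]
m2 [ 0.5146 -0.076   0.171 ] tool shift mm [-39.3 -10.1   0.2]
m3 [ 0.5549 -0.0841  0.171 ] tool shift mm [-79.7  -2.4   0.2]
m4 [ 0.5948 -0.0743  0.171 ] tool shift mm [-113.    21.7    0.3]
m5 [ 0.6269 -0.0486  0.171 ] tool shift mm [-133.1   57.5    0.3]
m6 [ 0.6452 -0.0118  0.171 ] tool shift mm [-136.1   98.6    0.3]
```

View pics/m1.png

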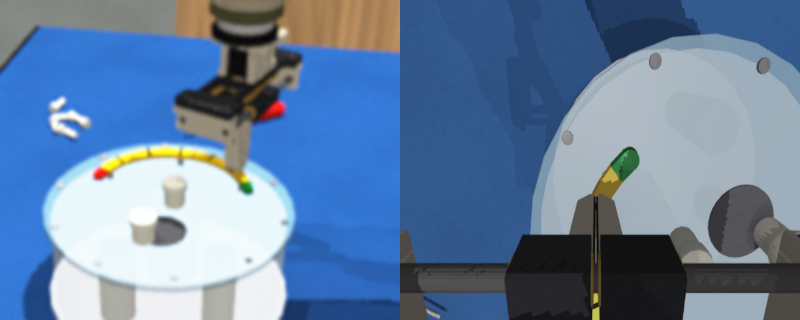

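The fingertips are on the rail at the first black line. In the side view the tip is at (237,168) with the green end visible beyond it. I'll keep sliding with the rail pressed.

```bash
python3 -m crank '[[0,[-0.008,-0.003,0],[0,0,0]],[0,[-0.016,-0.006,0],[0,0,0]],[0,[-0.024,-0.008,0],[0,0,0]],[0,[-0.032,-0.0095,0],[0,0,0]],[0,[-0.039,-0.010,0],[0,0,0]],[0,[-0.039,-0.010,0],[0,0,0]],[0,[-0.039,-0.010,0],[0,0,0]],[0,[-0.039,-0.010,0],[0,0,0]]]'; python3 d.py | sed -n '1p;6,10p'
```

```text
time: 6.65
position: [0.5147, -0.0757, 0.1712]
eef_rot: [[-0.927, 0.376, 0.002], [0.376, 0.927, -0.0], [-0.002, 0.0, -1.0]]
contact_force: [1.5, -2.3, 3.5]
gripper_width: 0.0005
gripper_force: 1.9
t 6.65 pos [ 0.5147 -0.0757  0.1712] F [ 1.46 -2.28  3.46] w 0.0005010216338930751 z axis [ 0.002 -0.    -1.   ] q [ 0.01  0.45  0.04  2.13 -0.03  0.56  1.26]
m2 [ 0.5146 -0.076   0.171 ] tool shift mm [ 0.  -0.3  0.2]
m3 [ 0.5549 -0.0841  0.171 ] tool shift mm [-40.4   7.3   0.3]
m4 [ 0.5948 -0.0743  0.171 ] tool shift mm [-73.8  31.4   0.4]
m5 [ 0.6269 -0.0486  0.171 ] tool shift mm [-93.8  67.3   0.5]
m6 [ 0.6452 -0.0118  0.171 ] tool shift mm [-96.9 108.3   0.5]
```

```bash
python3 -m crank '[[0,[-0.008,0,0],[0,0,0]],[0,[-0.016,0.001,0],[0,0,0]],[0,[-0.024,0.002,0],[0,0,0]],[0,[-0.032,0.0045,0],[0,0,0]],[0,[-0.0405,0.007,0],[0,0,0]],[0,[-0.0405,0.007,0],[0,0,0]],[0,[-0.0405,0.007,0],[0,0,0]],[0,[-0.0405,0.007,0],[0,0,0]]]'; python3 d.py | sed -n '1p;7,10p'
```

```text
time: 7.45
position: [0.5551, -0.0841, 0.1713]
eef_rot: [[-0.927, 0.375, 0.003], [0.375, 0.927, -0.0], [-0.002, 0.001, -1.0]]
contact_force: [3.2, -0.1, 3.7]
gripper_width: 0.0003
gripper_force: 1.9
t 7.45 pos [ 0.5551 -0.0841  0.1713] F [ 3.21 -0.08  3.72] w 0.0003015915460741176 z axis [ 0.003 -0.    -1.   ] q [ 0.02  0.49  0.04  2.04 -0.03  0.61  1.27]
m3 [ 0.5549 -0.0841  0.171 ] tool shift mm [ 0.2 -0.1  0.3]
m4 [ 0.5948 -0.0743  0.171 ] tool shift mm [-33.2  23.9   0.4]
m5 [ 0.6269 -0.0486  0.171 ] tool shift mm [-53.3  59.8   0.5]
m6 [ 0.6452 -0.0118  0.171 ] tool shift mm [-56.3 100.8   0.5]
```

```bash
python3 -m crank '[[0,[-0.007,0.004,0],[0,0,0]],[0,[-0.014,0.008,0],[0,0,0]],[0,[-0.021,0.013,0],[0,0,0]],[0,[-0.028,0.0185,0],[0,0,0]],[0,[-0.033,0.024,0],[0,0,0]],[0,[-0.033,0.024,0],[0,0,0]],[0,[-0.033,0.024,0],[0,0,0]],[0,[-0.033,0.024,0],[0,0,0]]]'; python3 d.py | sed -n '1p;8,10p'
```

```text
time: 8.25
position: [0.5945, -0.0738, 0.1713]
eef_rot: [[-0.927, 0.375, 0.002], [0.375, 0.927, 0.0], [-0.002, 0.001, -1.0]]
contact_force: [2.1, 0.5, 3.5]
gripper_width: 0.0006
gripper_force: 1.9
t 8.25 pos [ 0.5945 -0.0738  0.1713] F [2.13 0.51 3.5 ] w 0.0006043737482082036 z axis [ 0.002  0.    -1.   ] q [-0.    0.53  0.04  1.96 -0.04  0.65  1.25]
m4 [ 0.5948 -0.0743  0.171 ] tool shift mm [-0.5 -0.4  0.3]
m5 [ 0.6269 -0.0486  0.171 ] tool shift mm [-20.6  35.5   0.4]
m6 [ 0.6452 -0.0118  0.171 ] tool shift mm [-23.7  76.5   0.4]
```

```bash
python3 -m crank '[[0,[-0.006,0.006,0],[0,0,0]],[0,[-0.011,0.013,0],[0,0,0]],[0,[-0.015,0.020,0],[0,0,0]],[0,[-0.018,0.028,0],[0,0,0]],[0,[-0.0205,0.0355,0],[0,0,0]],[0,[-0.0205,0.0355,0],[0,0,0]],[0,[-0.0205,0.0355,0],[0,0,0]],[0,[-0.0205,0.0355,0],[0,0,0]]]'; python3 d.py | sed -n '1p;9,10p'
```

```text
time: 9.05
position: [0.6266, -0.0482, 0.1712]
eef_rot: [[-0.927, 0.375, 0.002], [0.375, 0.927, 0.001], [-0.001, 0.001, -1.0]]
contact_force: [1.9, 2.8, 5.0]
gripper_width: 0.0005
gripper_force: 1.9
t 9.05 pos [ 0.6266 -0.0482  0.1712] F [1.91 2.75 4.99] w 0.0005272422722407352 z axis [ 0.002  0.001 -1.   ] q [-0.04  0.56  0.05  1.89 -0.04  0.69  1.21]
m5 [ 0.6269 -0.0486  0.171 ] tool shift mm [-0.5 -0.2  0.2]
m6 [ 0.6452 -0.0118  0.171 ] tool shift mm [-3.6 40.8  0.3]
```

```bash
python3 -m crank '[[0,[-0.002,0.008,0],[0,0,0]],[0,[-0.004,0.016,0],[0,0,0]],[0,[-0.005,0.024,0],[0,0,0]],[0,[-0.005,0.032,0],[0,0,0]],[0,[-0.0035,0.039,0],[0,0,0]],[0,[-0.0035,0.039,0],[0,0,0]],[0,[-0.0035,0.039,0],[0,0,0]],[0,[-0.0035,0.039,0],[0,0,0]],[0,[-0.0035,0.039,0],[0,0,0]],[0,[-0.0035,0.039,0],[0,0,0]]]'; python3 d.py | sed -n '1p;10p'
python3 - <<'E'
from h import *
a=[optics.capture(n)["img"][:,:,::-1] for n in("side","wrist")]
cv2.imwrite("pics/m6.png",np.hstack([cv2.resize(a[0][90:250,240:440],(400,320)),cv2.resize(a[1],(400,320))]))
E
```

```text
time: 10.05
position: [0.644, -0.014, 0.1711]
eef_rot: [[-0.927, 0.375, 0.001], [0.375, 0.927, 0.0], [-0.0, 0.001, -1.0]]
contact_force: [1.2, 1.8, 4.3]
gripper_width: 0.0005
gripper_force: 2.0
t 10.05 pos [ 0.644  -0.014   0.1711] F [1.16 1.83 4.32] w 0.00045385159392331457 z axis [ 0.001  0.    -1.   ] q [-0.1   0.58  0.05  1.86 -0.04  0.71  1.16]
m6 [ 0.6452 -0.0118  0.171 ] tool shift mm [-0.3  2.5  0.1]
```

View pics/m6.png

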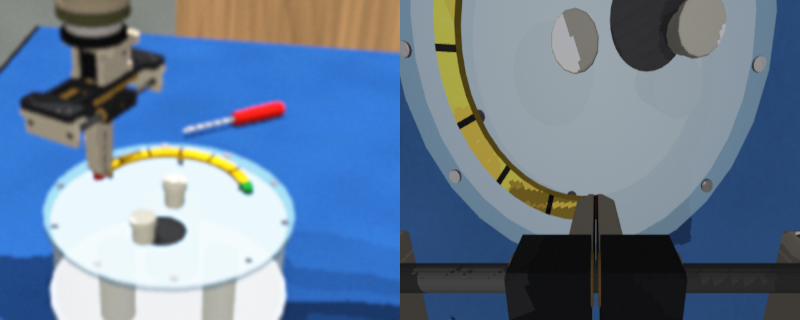

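The fingertips rest on the red end, at (98,172) in the side view, pressing with about 4.3 N (roughly 6 mm). Both plugs and the screwdriver haven't moved, so I'm handing in.

```bash
python3 -c "
from rig import robot; print(robot.hand_in())"
```

```text
the job is handed in; nothing more can be done
None
```

I traced the rail from green to red, pressing about 6 mm at each of the seven marks (about 3–5 N measured), and handed the job in with the fingertips holding the red end lightly down at 4.3 N; the hand-in returned no verdict.

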